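# Refit the camera head on its three-point seat in the target chassis

## Task

Put the cleaned camera head back into the open target chassis: swing the hold-down clip out of the way, set the head down gently so that its three ball feet are fully home in the cone, the groove and on the flat pad, then swing the clip all the way back to its stop over the head's tongue. Leave the bottle, the jar and the plug standing where they are on the mat.

Things in the scene. Friction and masses are not known exactly. Their poses are not given: they have to be found in the camera images.
- head: Camera head to refit, loose, upright on the mat, 0.45 kg, 79 mm high. Grey T-shaped plate on three steel balls of 16 mm diameter; plate 16 to 22 mm above the balls' bottoms: crossbar 30 x 120 mm at x -50 to -20 mm, tongue 34 mm wide to x = +75 mm, round middle of 80 mm. Origin: on the housing's axis, level with the balls' bottoms; x along the tongue, y along the crossbar, z up.
- housing (a point): middle of the head's octagonal aluminium housing, (0, 0, 48) mm in the head's frame: 52 mm across flats, from 22 to 74 mm up, flats facing along the head's x, y and both 45 degree diagonals, so it can be gripped by opposite flats in four directions; a dark lens ring of 42 mm diameter on top reaches 79 mm
- foot_cone (a point): centre of the head's ball foot under the +y end of the crossbar, at (-35, 45, 8) mm in the head's frame; it belongs in the cone
- foot_groove (a point): centre of the ball foot under the -y end of the crossbar, at (-35, -45, 8) mm in the head's frame; it belongs in the V groove
- foot_flat (a point): centre of the ball foot under the tongue, at (55, 0, 8) mm in the head's frame; it belongs on the flat pad
- chassis: Open target chassis fixed on the table: aluminium tray 320 mm (x) by 308 mm (y), side walls 85 mm high at y = +-152 mm, a 36 mm roller across its -x end (x = -125 mm, top 70 mm up), a grey base with three seats in the middle. Origin: centre of its underside, x along the walls, z up. The head is home when its origin is 19.3 mm straight above this origin, with the same yaw.
- motor_top (a point): centre of the top of the upright drive motor inside the chassis: 42 mm diameter on a 44 mm square foot, top 165 mm above the table, at (0, 94) mm in the chassis frame; a tall obstacle for the gripper when setting the head or gripping the clip's pin
- seat_cone (a point): where the centre of a foot lies when home in the cone: round steel seat of 30 mm diameter with a 90 degree cone of 22 mm mouth, top 27 mm above the table; at (-35, 45, 27.3) mm in the chassis frame. Slippery, so a ball slides down into it.
- seat_groove (a point): where the centre of a foot lies when home in the V groove: steel seat 30 mm square with a 90 degree groove along the chassis's y, 22 mm wide at the mouth, top 27 mm up; at (-35, -45, 27.3) mm in the chassis frame
- seat_flat (a point): where the centre of a foot lies when home on the flat pad (round, 28 mm diameter, top 19.3 mm up); at (55, 0, 27.3) mm in the chassis frame
- clip (a joint): angle (rad) of the hold-down clip about its upright pivot: 0 = at its stop, arm along the chassis's +y, straight across the tongue's place; grows to 1.6 as the arm swings towards the chassis's +x; clear of the head from about 1.2. Starts between 0 and 0.6, stays where it is left, turns with about 1 N at the pin.
- clip_pin (a point): centre of the top of the clip's upright steel finger pin (14 mm diameter, 26 mm high above the arm), 76 mm from the pivot, 75.5 mm above the table. The arm is 14 mm wide and 6 mm thick, its underside 43.5 mm above the table, so it passes 2 mm above the plate of a seated head.
- clip_pivot (a point): on the clip's pivot axis at the arm's underside, at (55, -45, 43.5) mm in the chassis frame
- mat: fixed black rubber mat 340 x 340 x 4 mm on which the head and the bystanders stand; origin at the centre of its underside
- bottle: tall white closed bottle, 56 mm diameter, 190 mm high, standing close to the head; origin at the centre of its underside. Leave it.
- jar: low closed grey jar, 60 mm diameter, 62 mm high, standing close to the head; origin at the centre of its underside. Leave it.
- plug: white plastic plug, 38 mm diameter flange, 26 mm high, standing close to the head; origin at the centre of its underside. Leave it.
Things that resemble listed ones, but are neither listed nor needed, are in the scene too. Several things look just like the head: the one meant starts farthest from the robot's base.

How it is judged:
On the way:
1. all three ball feet are home in their seats (distance between foot_cone and seat_cone below 0.003 m and distance between foot_groove and seat_groove below 0.003 m and distance between foot_flat and seat_flat below 0.003 m), for 0.2 s.
At the end, for the whole second after the job is handed in: Each of the three ball feet is within 3 mm of its home in the cone, the groove and on the flat pad, the head is at rest, and the clip is back within 0.1 rad of its stop over the tongue (all of step 1 and value of joint clip below 0.1 rad and linear speed of head below 0.01 m/s and angular speed of head below 0.1 rad/s); the robot touches nothing.
It fails at once if the head is dropped or forced onto the chassis (contact over 30 N) (contact force between head and chassis above 30 N).
It fails at once if the bottle is shifted by more than 15 mm or tipped (distance of bottle from where it was at the start of the episode above 0.015 m or angle between bottle's own z axis and vertical above 0.35 rad).
It fails at once if the jar is shifted by more than 15 mm or tipped (distance of jar from where it was at the start of the episode above 0.015 m or angle between jar's own z axis and vertical above 0.35 rad).
It fails at once if the plug is shifted by more than 15 mm or tipped (distance of plug from where it was at the start of the episode above 0.015 m or angle between plug's own z axis and vertical above 0.35 rad).
It also fails if it takes over 72 s, if anything falls off the work surface, if the arm or the gripper's body presses on something with over 40 N, if the wrist force passes 120 N, or if a joint passes its speed limit or range.

## Robot

A 7-joint arm with a two-finger parallel gripper is mounted at the origin on the work surface. World frame = base frame: x ahead of the robot, y to its left, z up, the work surface at z = 0. Lengths are in m, angles in rad, forces in N, time in s.
With the tool pointing down it reaches from about 0.35 to 0.9 m from the base axis. Payload 7.2 kg.
Tool frame: the origin (TCP) lies midway between the tips of the shut fingers; the grasp point (between the pads) lies 19 mm behind it; z points along the fingers, y is the line along which they close (so a half turn about z gives the same grasp; the last joint's range is limited). The gripper opens to 85 mm and grips with 20 to 120 N. Pads are 22 mm wide; open, the fingers measure 114 mm over their backs; the gripper's body (76 mm by 85 mm) begins 54 mm behind the grasp point. The pads swing forward as they close: fully open they stand 13 mm farther back than shut.
Start: joints at [-1.179, 0.411, -0.013, 1.596, 0.006, 1.134, -0.082], TCP at [0.277, 0.56, 0.197] pointing down, gripper open.
Joint ranges: [-2.95, 2.95], [-0.29, 1.99], [-1.47, 1.44], [0.14, 2.54], [-1.03, 4.17], [0.13, 1.85], [-2.86, 2.86]. Speed limits (rad/s): [2.39, 2.39, 3.01, 3.01, 3.14, 3.14, 3.14].

## Interface

Orientations are given as a 3x3 rotation matrix whose columns are the frame's x, y, z axes.
In Python, from workcell import * gives the robot as it stands.
- The arm moves only by the tool apply_moves, never from a script. Its argument "motion" is one flat list of numbers, 4 for each row, row after row: the shift along the tool's x, y, z in mm, then the turn about the tool's z in rad. A call has 1 to 12 rows; each row shifts and turns the commanded pose from where the row before left it, along the tool's axes as they then stand; what a row does not reach is not made up. A row lasts 1/10 s, in which the tool goes at most 50 mm and 8.59 degrees, less where a joint would pass 70% of its speed; a pose out of reach is approached as far as the arm can. A call with a gripper value outside its range is refused whole. "grip" is the gripper's target within -1 to 1 (fully open at 1, half-way at 0, shut at -1), set as the call begins (left out, the last holds). The fingers move at their own pace and stop on an object; "squeeze" is the grip in N (left out, the last holds). Time passes only in rows, so rows that do not move let the fingers close. It gives the time, the measured TCP pose, the force, the opening and the grip force at its end, in the units of the state.
- observe(): the state, without advancing time (a new reading comes with each control period).
- camera(name): name is "side" or "top" or "wrist"; returns a dict with "color" (420x560x3 uint8, red, green, blue), "depth" (420x560 float32, m along the optical axis (not along the pixel's ray), 0 where there is no reading), "fx", "fy", "cx", "cy" (pixels), "pose" (4x4, takes a point from camera to world coordinates). Camera axes: x right, y down, z forward; pixel columns grow to the right and rows downward; lengths in m; the calibration is good to about 2 mm. A picture is of the moment at which its call begins.
- hand_in(): hands the job in; it is judged then, once.
Trained networks look in a picture, given as the dict that the camera call returned (one of the last four; its "shot" number tells which), for a name from the list of things; names that differ only in an ending like _2 or _b are one class to them, and where a whole thing is asked for, a point or a joint stands for the part that bears it (a point fixed in the world has none). Each returns a list of dicts, best first, with "p" (0 to 1); they miss things now and then, are a little off and sometimes report something else, mostly with a low value. They report only what shows in the picture. A call takes as long as a camera call. They do not tell look-alikes from the thing itself.
- trace(picture, query): "mask" (420x560 bool, what is visible of it) and "rect" ([centre column, centre row, width, height] in pixels, round what is visible of it).
The state is a dict: "time_s": time; "joint_pos": joint angles; "dq": joint speeds; "joint_torque": joint torques, N m; "position": TCP position; "orientation": TCP orientation; "ft_force": force on the tool from outside, world axes, zero at the start; "wrist_torque": the same for the moment, N m; "opening": finger opening in m; "gripper_force": force on a finger pad.
Only numpy, scipy, OpenCV 4.12 (cv2) and the standard library are available. Lean on these libraries where they do the work, as an engineer would, in place of code of your own. Each camera call takes 0.05 s, during which the arm holds its last target. There are 200 camera calls.

## Working session

There is one attempt and no reset: what is moved stays moved. The work goes in short steps, Python scripts to look and compute and a tool call to move; the robot and the scene stay as the last step left them, time stands still between calls to the robot, and variables do not carry over. Pictures are saved under pics/ and viewed, at most 10 in all, crops included, and the job is handed in when it is done.

Besides the shell and the picture viewer there is one more tool, called after "Emit:" in YAML: its name, and indented under it one key for each argument. apply_moves: Moves the arm, as the interface text tells. Its arguments: {"type":"object","properties":{"motion":{"type":"array","items":{"type":"number"}},"grip":{"type":"number"},"squeeze":{"type":"number"}},"required":["motion"]}

```bash
mkdir -p pics; cat > h.py <<'E'
from workcell import *
import numpy as np, cv2
def cloud(c):
    v,u=np.mgrid[0:420,0:560]; d=c["depth"]
    P=np.stack([(u-c["cx"])/c["fx"]*d,(v-c["cy"])/c["fy"]*d,d],-1)
    T=c["pose"]; W=P@T[:3,:3].T+T[:3,3]; W[d<=0]=np.nan
    return W
def save(c,n,crop=None,s=1):
    im=c["color"][:,:,::-1]
    if crop: im=im[crop[1]:crop[3],crop[0]:crop[2]]
    cv2.imwrite("pics/"+n,cv2.resize(im,None,fx=s,fy=s,interpolation=cv2.INTER_CUBIC))
E
python3 - <<'E'
from h import *
a=camera("top"); b=camera("side")
im=np.vstack([a["color"],b["color"]])[:,:,::-1]
cv2.imwrite("pics/a.png",cv2.resize(np.hstack([a["color"],b["color"]])[:,:,::-1],(800,300),interpolation=cv2.INTER_AREA))
save(a,"top.png",s=1.42)
for n,c in (("top",a),("side",b)):
    print(n,c["pose"].round(3).tolist(),c["fx"])
    W=cloud(c)
    for q in ["head","chassis","motor_top","clip","clip_pin","mat","bottle","jar","plug","clip_pivot"]:
        try:
            for r in trace(c,q)[:5]:
                w=W[r["mask"]]; w=w[~np.isnan(w[:,0])]
                print(q,round(r["p"],2),np.round(r["rect"],0),np.median(w,0).round(3),"zmax",w[:,2].max().round(3))
        except Exception as e: print(q,e)
E
```

```text
top [[0.022, -0.994, 0.103, 0.298], [-1.0, -0.02, 0.021, 0.001], [-0.019, -0.103, -0.994, 1.242], [0.0, 0.0, 0.0, 1.0]] 512.8746222305265
head 0.91 [195. 159.  51.  59.] [0.504 0.227 0.026] zmax 0.087
head 0.75 [172. 293.  57.  55.] [0.195 0.273 0.023] zmax 0.085
chassis 0.75 [387. 162. 166. 168.] [ 0.513 -0.218  0.006] zmax 0.169
motor_top 0.88 [387. 160. 165. 170.] [ 0.514 -0.218  0.006] zmax 0.169
clip 0.68 [394. 141.  33.  22.] [ 0.573 -0.232  0.051] zmax 0.078
clip_pin 0.59 [397. 138.  43.  18.] [ 0.575 -0.23   0.05 ] zmax 0.078
mat 0.6 [203. 170. 146. 137.] [0.48  0.218 0.003] zmax 0.103
mat 0.51 [194. 160.  49.  54.] [0.504 0.227 0.027] zmax 0.087
bottle 0.85 [231. 145.  30.  36.] [0.531 0.141 0.151] zmax 0.197
bottle 0.62 [174. 133.  26.  26.] [0.581 0.291 0.063] zmax 0.072
jar 0.7 [396. 139.  39.  20.] [ 0.574 -0.233  0.05 ] zmax 0.078
jar 0.58 [172. 132.  22.  31.] [0.582 0.29  0.063] zmax 0.072
plug 0.63 [175. 196.  14.  12.] [0.43  0.285 0.025] zmax 0.035
side [[0.952, -0.185, 0.245, 0.186], [-0.307, -0.554, 0.774, -0.691], [-0.007, -0.812, -0.584, 0.645], [0.0, 0.0, 0.0,
[... 179 characters left out ...]
 162.] [ 0.517 -0.23   0.026] zmax 0.166
motor_top 0.75 [289. 181.  26.  34.] [0.501 0.214 0.037] zmax 0.084
motor_top 0.74 [380. 289. 194. 161.] [ 0.518 -0.231  0.026] zmax 0.166
clip 0.77 [396. 283.  13.  43.] [ 0.574 -0.232  0.05 ] zmax 0.076
clip_pin 0.8 [395. 280.  16.  46.] [ 0.576 -0.229  0.049] zmax 0.077
mat 0.98 [291. 201. 133.  75.] [0.455 0.166 0.003] zmax 0.115
mat 0.18 [288. 183.  28.  40.] [0.501 0.215 0.035] zmax 0.084
bottle 0.65 [312. 175.  23.  68.] [0.534 0.127 0.1  ] zmax 0.195
jar 0.42 [301. 164.   8.  12.] [0.565 0.295 0.062] zmax 0.148
plug 0.59 [261. 184.  14.  13.] [0.43  0.278 0.017] zmax 0.032
clip_pivot 0.71 [396. 284.  14.  44.] [ 0.575 -0.231  0.05 ] zmax 0.077
```

View pics/top.png

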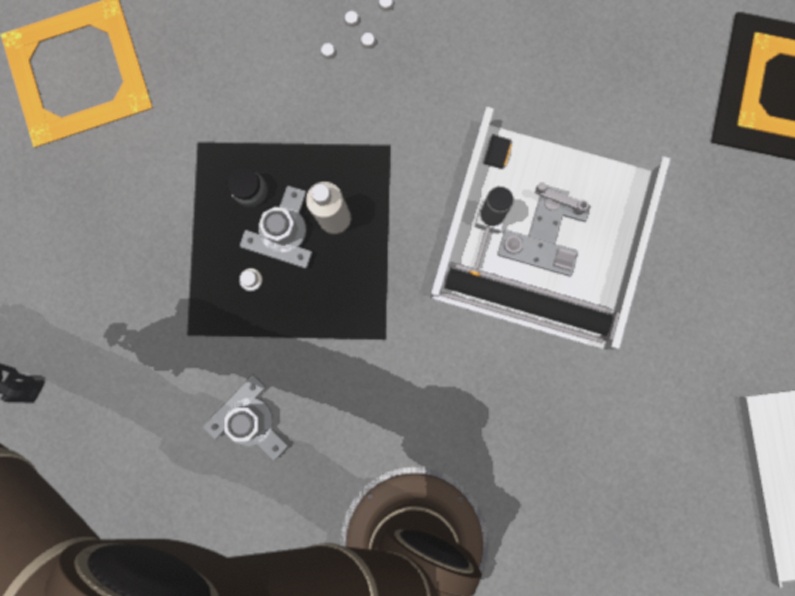

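View pics/a.png

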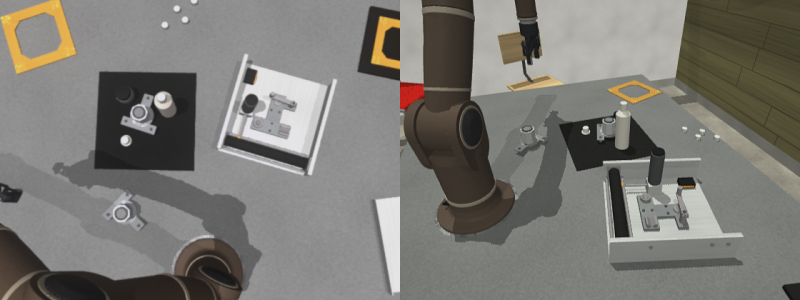

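The two heads in the top image are at pixels (195,159), on the mat and about 0.55 m from the base, and (172,293), on the table at about 0.34 m. The one on the mat is farther and stands among the bottle, jar and plug, so it is the one meant. Next I fit the poses and check a crop.

```bash
cat >> h.py <<'E'
from scipy.optimize import least_squares, minimize
def inT(p,m=0):
    x,y=p[...,0],p[...,1]
    # signed distance-like (neg inside) to T plate union
    box=lambda x0,x1,h:np.maximum(np.maximum(x0-x,x-x1),np.abs(y)-h)
    return np.minimum(np.minimum(box(-.05,-.02,.06),box(-.05,.075,.017)),np.hypot(x,y)-.04)
def circ(p):
    r=least_squares(lambda s:np.hypot(p[:,0]-s[0],p[:,1]-s[1])-s[2],[*p.mean(0)[:2],.02],loss="soft_l1",f_scale=.001); return r.x
def headfit(W,c0,z0,rad=.1):
    """head pose from world points near c0, feet at z0"""
    P=W.reshape(-1,3); P=P[~np.isnan(P[:,0])]; P=P[np.hypot(P[:,0]-c0[0],P[:,1]-c0[1])<rad]
    top=P[(abs(P[:,2]-z0-.0765)<.006)&(np.hypot(P[:,0]-c0[0],P[:,1]-c0[1])<.04)]
    (cx,cy),r=cv2.minEnclosingCircle(top[:,:2].astype(np.float32)); h=cv2.convexHull((top[:,:2]*1e4).astype(np.float32))
    M=cv2.moments(h); c=np.array([M["m10"],M["m01"]])/M["m00"]/1e4
    pl=P[(abs(P[:,2]-z0-.022)<.005)][:,:2]
    def cost(s):
        co,si=np.cos(s[2]),np.sin(s[2]); d=pl-s[:2]; q=np.c_[d[:,0]*co+d[:,1]*si,-d[:,0]*si+d[:,1]*co]
        return np.minimum(np.maximum(inT(q),0),.01).sum()+ 0.3*len(pl)*0
    best=min((cost([*c,t]),t) for t in np.arange(-np.pi,np.pi,.03))
    r2=minimize(lambda s:cost(s)+len(pl)*.02*np.hypot(*(s[:2]-c)),[*c,best[1]],method="Nelder-Mead",options=dict(xatol=1e-5,fatol=1e-7,initial_simplex=[[*c,best[1]],[c[0]+.003,c[1],best[1]],[c[0],c[1]+.003,best[1]],[*c,best[1]+.05]]))
    return c,r,len(top),best,r2.x,r2.fun/len(pl),len(pl)
E
python3 - <<'E'
from h import *
a=camera("top");W=cloud(a);P=W.reshape(-1,3);P=P[~np.isnan(P[:,0])]
print("head",headfit(W,[.51,.225],.004))
save(a,"crop.png",(130,95,280,245),4)
for q,z,R in(("bottle",.19,(.53,.135)),("jar",.066,(.58,.29)),("plug",.03,(.43,.285))):
    s=P[(abs(P[:,2]-z)<.008)&(np.hypot(P[:,0]-R[0],P[:,1]-R[1])<.06)];print(q,len(s),s.mean(0).round(3),np.ptp(s,0).round(3))
C=P[np.hypot(P[:,0]-.51,P[:,1]+.22)<.24]
m=C[C[:,2]>.155];print("motor",m.mean(0).round(4),len(m),np.ptp(m,0).round(3))
w=C[(abs(C[:,2]-.086)<.006)]
yaw=np.arctan2(*(lambda v:(v[1],v[0]))(cv2.fitLine(w[w[:,1]>-.2][:,:2].astype(np.float32),cv2.DIST_HUBER,0,.01,.01).ravel()[:2]))
for side in (1,-1):
    f=w[(w[:,1]+.22)*side>.0][:,:2].astype(np.float32)
    l=cv2.fitLine(f,cv2.DIST_HUBER,0,.001,.001).ravel();n=np.array([-l[1],l[0]]);d=l[:2]
    k=abs((f-l[2:])@n)<.006;t=(f[k]-l[2:])@d
    print("wall",side,np.arctan2(l[1],l[0]),l[2:],(l[2:]+d*t.min()),(l[2:]+d*t.max()),k.sum(),len(f))
s=C[(abs(C[:,2]-.076)<.006)&(np.hypot(C[:,0]-.575,C[:,1]+.23)<.07)];print("pin",s.round(4).tolist()[:40])
E
```

```text
head (array([0.51675583, 0.23467024]), 0.028138181194663048, 386, (np.float64(0.7522445927838858), np.float64(-0.2915926535898117)), array([ 0.51675583,  0.23467024, -0.29257697]), np.float64(0.0007425724347872718), 1013)
bottle 134 [0.541 0.148 0.192] [0.027 0.025 0.014]
jar 398 [0.587 0.295 0.065] [0.076 0.069 0.016]
plug 184 [0.455 0.279 0.027] [0.069 0.066 0.012]
motor [ 0.544  -0.1189  0.1632] 266 [0.038 0.041 0.015]
wall 1 -0.2677283 [ 0.60773474 -0.08045712] [ 0.40566015 -0.02502525] [ 0.71448255 -0.10973953] 684 717
wall -1 -0.2692895 [ 0.47922918 -0.35215098] [ 0.3270865 -0.3101606] [ 0.63490474 -0.3951164 ] 722 754
pin [[0.5932, -0.1925, 0.0722], [0.5922, -0.1942, 0.0762], [0.5923, -0.1965, 0.0762], [0.5926, -0.199, 0.0752], [0.5896, -0.1917, 0.0772], [0.5901, -0.1943, 0.0754], [0.5905, -0.1969, 0.0739], [0.5898, -0.1987, 0.0769], [0.5884, -0.1902, 0.0722], [0.5883, -0.1924, 0.0729], [0.588, -0.1945, 0.0744], [0.5874, -0.1964, 0.0767], [0.5876, -0.1988, 0.0763], [0.5887, -0.2019, 0.0718], [0.5848, -0.1894, 0.0773], [0.5844, -0.1914, 0.0793], [0.5846, -0.1938, 0.0783], [0.5857, -0.1968, 0.0743], [0.5855, -0.199, 0.0751], [0.5858, -0.2015, 0.074], [0.5828, -0.1919, 0.076], [0.5825, -0.194, 0.0774], [0.5834, -0.1969, 0.0739], [0.5834, -0.1991, 0.0742], [0.5837, -0.2016, 0.0732], [0.5815, -0.1949, 0.072], [0.5807, -0.1967, 0.0752], [0.5812, -0.1993, 0.0733]]
```

View pics/crop.png

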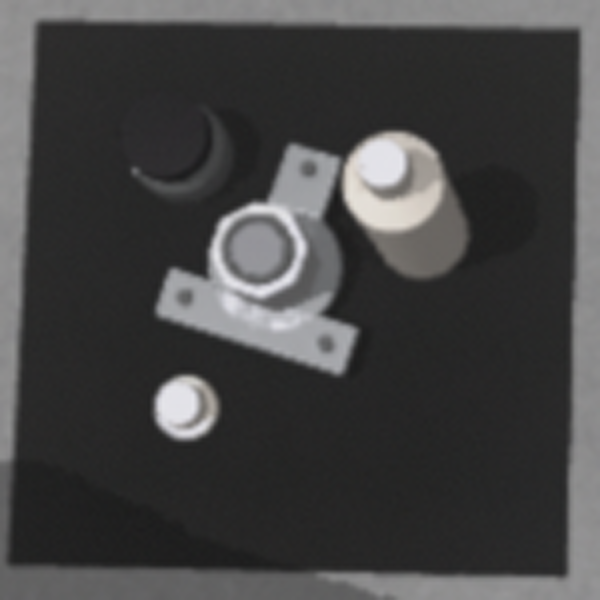

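The crop confirms the head: its tongue points to crop pixel (310,165), the housing is at (255,250), the bottle at (400,200), the jar at (175,150) and the plug at (185,405). I open the clip first, so I work out the move to above the pin.

```bash
cat >> h.py <<'E'
def go(xyz,yaw=None,s=None):
    """tool-frame move (mm) to world xyz; yaw = world angle of tool y (mod pi)"""
    s=s or observe(); R=np.array(s["orientation"]); p=np.array(s["position"])
    d=R.T@(np.array(xyz)-p)*1e3; cur=np.arctan2(R[1,1],R[0,1]); t=0
    if yaw is not None: t=-((yaw-cur+np.pi/2)%np.pi-np.pi/2)
    print("shift",d.round(1),"yaw",round(cur,3),"turn about tool z",round(t,3),"pos",p.round(4),"q",np.round(s["joint_pos"],2),"t",s["time_s"],"F",np.round(s["ft_force"],1),"open",s["opening"])
E
python3 - <<'E'
from h import *
s=observe(); print(np.round(s["orientation"],3))
go((.587,-.196,.25),-.34)
E
```

```text
[[-0.896  0.444  0.   ]
 [ 0.444  0.896  0.   ]
 [-0.     0.    -1.   ]]
shift [-613.  -540.2  -53. ] yaw 1.111 turn about tool z 1.451 pos [0.2774 0.5601 0.197 ] q [-1.18  0.41 -0.01  1.6   0.01  1.13 -0.08] t 1.15 F [-0.6 -1.1 -0.2] open 0.08546511216134488
```

Emit:
apply_moves:
  motion: [0,0,-27,0,0,0,-27,0,-25,-22,0,0,-25,-22,0,0,-25,-22,0,0,-25,-22,0,0,-25,-22,0,0,-25,-22,0,0,-25,-22,0,0,-25,-22,0,0,-25,-22,0,0,-25,-22,0,0]
  grip: 0
  squeeze: 25

```text
time_s: 2.35
position: [0.4041, 0.2507, 0.2512]
orientation: [[-0.896, 0.444, 0.0], [0.444, 0.896, 0.0], [-0.0, 0.001, -1.0]]
ft_force: [0.3, 0.4, -0.5]
opening: 0.0426
gripper_force: 0.0
```

Emit:
apply_moves:
  motion: [-25,-22,0,0,-25,-22,0,0,-25,-22,0,0,-25,-22,0,0,-25,-22,0,0,-25,-22,0,0,-25,-22,0,0,-25,-22,0,0,-25,-22,0,0,-25,-22,0,0,-25,-22,0,0,-25,-22,0,0]

```text
time_s: 3.55
position: [0.5559, -0.1189, 0.2512]
orientation: [[-0.896, 0.443, 0.0], [0.443, 0.896, 0.0], [-0.0, 0.0, -1.0]]
ft_force: [0.5, 1.1, -0.3]
opening: 0.0427
gripper_force: 0.0
```

Emit:
apply_moves:
  motion: [0,0,0,0.145,0,0,0,0.145,0,0,0,0.145,0,0,0,0.145,0,0,0,0.145,0,0,0,0.145,0,0,0,0.145,0,0,0,0.145,0,0,0,0.145,0,0,0,0.145]

```text
time_s: 4.55
position: [0.5555, -0.1176, 0.2511]
orientation: [[0.338, 0.941, 0.0], [0.941, -0.338, 0.0], [0.0, 0.0, -1.0]]
ft_force: [1.1, -0.4, -0.1]
opening: 0.0429
gripper_force: 0.0
```

```bash
python3 - <<'E'
from h import *
go((.587,-.196,.25),-.34)
c=camera("wrist"); save(c,"w1.png")
print(c["pose"].round(3).tolist(),c["fx"])
W=cloud(c)
P=W.reshape(-1,3);P=P[~np.isnan(P[:,0])];print(len(P))
for q in ["clip","clip_pin","seat_cone","motor_top"]:
    for r in trace(c,q)[:2]:
        w=W[r["mask"]]; w=w[~np.isnan(w[:,0])]; print(q,r["p"],np.round(r["rect"]),np.median(w,0).round(3) if len(w) else 0)
s=P[(P[:,2]>.071)&(P[:,2]<.08)&(np.hypot(P[:,0]-.587,P[:,1]+.196)<.03)];print("pin",len(s),s.mean(0),s.min(0),s.max(0))
E
```

```text
shift [-63.1  56.2   1.1] yaw -0.345 turn about tool z -0.005 pos [ 0.5555 -0.1176  0.2511] q [-0.45  0.32  0.75  1.7  -0.23  1.21  0.01] t 4.55 F [ 1.1 -0.4 -0.1] open 0.04294181592011145
[[0.941, -0.325, -0.092, 0.578], [-0.338, -0.905, -0.257, -0.052], [-0.0, 0.273, -0.962, 0.429], [0.0, 0.0, 0.0, 1.0]] 340.5786937965145
234268
clip 0.67 [325. 262.  15.  69.] [ 0.576 -0.22   0.051]
clip_pin 0.87 [324. 263.  18.  72.] [ 0.576 -0.22   0.051]
seat_cone 0.68 [266. 257. 326. 277.] [ 0.525 -0.166  0.006]
motor_top 0.55 [263. 258. 326. 278.] [ 0.525 -0.165  0.006]
pin 128 [ 0.58610398 -0.1950352   0.07575123] [ 0.57961617 -0.20279552  0.07117403] [ 0.59281791 -0.18909065  0.07823427]
```

View pics/w1.png

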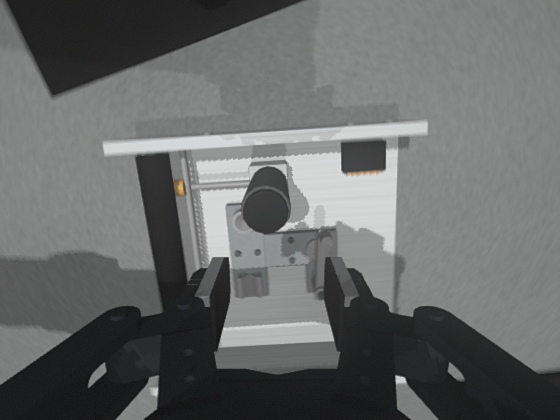

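Emit:
apply_moves:
  motion: [-16,14,0,0,-16,14,0,0,-16,14,0,0,-16,13,0,0,0,0,20,0,0,0,30,0,0,0,30,0,0,0,30,0,0,0,30,0,0,0,10,0,0,0,0,0]

```text
time_s: 5.9
position: [0.5853, -0.1961, 0.0999]
orientation: [[0.331, 0.944, -0.002], [0.944, -0.331, 0.001], [-0.0, -0.003, -1.0]]
ft_force: [-0.1, -0.6, 1.2]
opening: 0.0424
gripper_force: 0.0
```

```bash
python3 - <<'E'
from h import *
go((.5855,-.197,.058),-.34)
E
```

```text
shift [-0.7  0.6 41.9] yaw -0.338 turn about tool z 0.002 pos [ 0.5853 -0.1961  0.0999] q [-0.22  0.57  0.67  1.75 -0.41  0.97  0.27] t 5.9 F [-0.1 -0.6  1.2] open 0.04240187132588216
```

Emit:
apply_moves:
  motion: [0,0,15,0,0,0,15,0,0,0,10,0,0,0,2,0,0,0,0,0]

```text
time_s: 6.4
position: [0.5858, -0.1964, 0.0586]
orientation: [[0.333, 0.943, -0.001], [0.943, -0.333, 0.0], [-0.0, -0.001, -1.0]]
ft_force: [0.3, -0.3, -0.4]
opening: 0.0425
gripper_force: 0.0
```

Emit:
apply_moves:
  motion: [0,0,0,0,0,0,0,0,0,0,0,0,0,0,0,0,0,0,0,0,0,0,0,0]
  grip: -1
  squeeze: 20

```text
time_s: 7.0
position: [0.5861, -0.1963, 0.0591]
orientation: [[0.332, 0.943, 0.0], [0.943, -0.332, 0.0], [0.0, 0.0, -1.0]]
ft_force: [-1.0, 0.1, 0.3]
opening: -0.0
gripper_force: 0.0
```

```bash
python3 - <<'E'
from h import *
go((.5855,-.197,.058),-.34)
E
```

```text
shift [-0.8 -0.3  1.1] yaw -0.339 turn about tool z 0.001 pos [ 0.5861 -0.1963  0.0591] q [-0.2   0.62  0.63  1.78 -0.45  0.9   0.3 ] t 7.0 F [-1.   0.1  0.3] open -3.934781186022634e-05
```

```bash
python3 - <<'E'
from h import *
c=camera("wrist"); b=camera("side"); t=camera("top")
k=lambda c,x0,y0,x1,y1:cv2.resize(c["color"][y0:y1,x0:x1,::-1],(400,300))
cv2.imwrite("pics/w2.png",np.hstack([k(c,180,180,380,330),k(b,300,200,460,320)]))
for n,c in (("w",c),("s",b),("t",t)):
    P=cloud(c).reshape(-1,3);P=P[~np.isnan(P[:,0])]
    for r in trace(c,"clip")[:2]:
        w=cloud(c)[r["mask"]];w=w[~np.isnan(w[:,0])];print(n,r["p"],np.round(r["rect"]),np.median(w,0).round(3))
E
```

```text
s 0.56 [395. 282.  16.  46.] [ 0.575 -0.232  0.05 ]
```

View pics/w2.png

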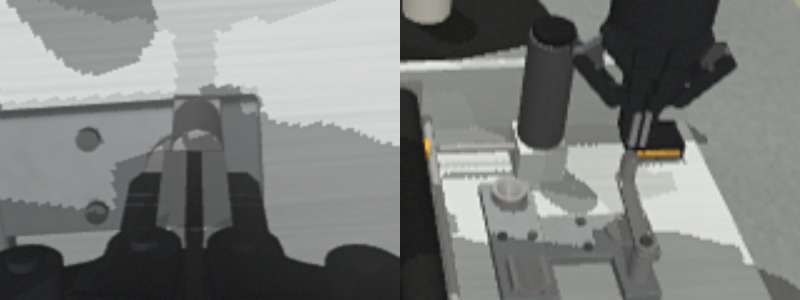

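```bash
python3 - <<'E'
from h import *
c=camera("wrist");W=cloud(c);s=observe();R=np.array(s["orientation"]);p=np.array(s["position"])
L=(W-p)@R*1e3
for v in range(225,300,5): print(v,[tuple(int(x) if x==x else 0 for x in L[v,u]) for u in (260,268,274,278,284,290,298)])
E
```

```text
225 [(-5, -12, 54), (-5, -6, 53), (-5, -2, 54), (-5, 0, 54), (-5, 4, 55), (-6, 8, 57), (-5, 14, 55)]
230 [(-8, -12, 52), (6, -5, 8), (6, -2, 7), (7, 0, 4), (6, 3, 9), (-6, 8, 46), (-6, 14, 46)]
235 [(-9, -12, 44), (4, -5, 6), (6, -2, 0), (7, 0, -3), (6, 3, -1), (2, 7, 10), (-8, 13, 42)]
240 [(-12, -12, 42), (4, -5, -2), (6, -2, -8), (7, 0, -10), (7, 3, -10), (0, 7, 6), (-12, 14, 43)]
245 [(-16, -12, 43), (4, -5, -10), (6, -2, -15), (7, 0, -18), (6, 3, -16), (2, 6, -6), (-16, 14, 42)]
250 [(-19, -12, 41), (4, -5, -16), (4, -2, -16), (3, 0, -16), (4, 3, -18), (3, 6, -15), (-19, 14, 42)]
255 [(-22, -12, 40), (1, -5, -17), (1, -2, -17), (1, 0, -16), (1, 3, -17), (1, 6, -16), (-23, 14, 42)]
260 [(-25, -12, 38), (11, -4, -45), (10, -1, -44), (10, 0, -44), (11, 2, -44), (10, 5, -43), (-27, 14, 43)]
265 [(-29, -12, 38), (11, -4, -50), (10, -1, -48), (10, 0, -49), (11, 2, -50), (10, 4, -49), (-31, 14, 44)]
270 [(10, -7, -53), (10, -4, -53), (10, -1, -53), (10, 0, -54), (10, 2, -53), (10, 4, -53), (6, 8, -45)]
275 [(10, -7, -58), (10, -3, -58), (10, -1, -58), (10, 0, -57), (10, 2, -58), (11, 4, -59), (7, 8, -51)]
280 [(10, -6, -62), (10, -3, -62), (10, -1, -62), (10, 0, -61), (10, 2, -62), (10, 4, -61), (6, 7, -55)]
285 [(10, -6, -66), (10, -3, -66), (10, -1, -66), (10, 0, -66), (11, 1, -67), (11, 4, -66), (6, 7, -58)]
290 [(10, -6, -70), (11, -3, -70), (11, -1, -70), (11, 0, -70), (10, 1, -70), (10, 4, -70), (6, 7, -63)]
295 [(11, -6, -74), (9, -3, -71), (10, -1, -72), (10, 0, -73), (10, 1, -73), (11, 3, -75), (13, 6, -77)]
```

```bash
python3 - <<'E'
from h import *
s=observe();R=np.array(s["orientation"]);p=np.array(s["position"])
for n in("side","top"):
    c=camera(n);L=(cloud(c)-p)@R*1e3;L=L.reshape(-1,3);L=L[~np.isnan(L[:,0])]
    k=L[(abs(L[:,0])<25)&(abs(L[:,1])<25)&(L[:,2]<5)]
    for z in range(-110,5,6):
        q=k[(k[:,2]>=z)&(k[:,2]<z+6)]
        if len(q):print(n,z,len(q),q.min(0).round(),q.max(0).round())
print(p,s["opening"])
E
```

```text
side -110 40 [ -19.  -16. -110.] [ -10.   18. -104.]
side -104 46 [ -19.  -15. -104.] [  1.  18. -98.]
side -98 24 [-17. -25. -98.] [ 10.  15. -92.]
side -92 89 [-15. -24. -92.] [  9.  25. -86.]
side -86 66 [-15. -25. -86.] [  6.  24. -80.]
side -80 41 [-15. -24. -80.] [  3.  22. -74.]
side -74 26 [-13. -14. -74.] [ -5.   7. -68.]
side -68 34 [-13. -12. -68.] [  5.  15. -62.]
side -62 36 [-14. -13. -62.] [  5.  14. -56.]
side -56 33 [-14. -13. -56.] [  6.  14. -50.]
side -50 38 [-14. -13. -50.] [  5.  14. -44.]
side -44 22 [-14. -10. -44.] [ -7.  13. -38.]
side -38 3 [-12.  -5. -38.] [ -4.   1. -36.]
side -20 27 [ -8.  -4. -17.] [  5.   8. -14.]
side -14 15 [ -8.  -4. -14.] [ 5.  7. -8.]
side -8 18 [-9. -5. -8.] [ 2.  8. -2.]
side -2 11 [-8. -4. -2.] [-2.  6.  3.]
side 4 2 [-9. -3.  4.] [-4.  2.  5.]
[ 0.58604563 -0.19638138  0.05897007] 3.1218256571254106e-06
```

The fingertips are about 40 mm behind the reported TCP, in both the side and the wrist depth. The shut fingers are hovering above the pin, so I need the gripper's true profile before I correct for it.

```bash
python3 - <<'E'
from h import *
s=observe();R=np.array(s["orientation"]);p=np.array(s["position"])
c=camera("side");A=(cloud(c)-p)@R*1e3
L=A.reshape(-1,3);L=L[~np.isnan(L[:,0])]
k=L[(abs(L[:,0])<75)&(abs(L[:,1])<75)&(L[:,2]<-34)]
for z in range(-230,-34,8):
    q=k[(k[:,2]>=z)&(k[:,2]<z+8)]
    if len(q):print(z,len(q),np.percentile(q,2,axis=0).round()[:2],np.percentile(q,98,axis=0).round()[:2])
E
```

```text
-230 205 [-43. -39.] [ 3. 33.]
-222 33 [-38. -28.] [-15.  11.]
-214 256 [-38. -35.] [ 5. 33.]
-206 171 [-39. -36.] [ 4. 30.]
-198 157 [-39. -36.] [-2. 29.]
-190 161 [-39. -36.] [-3. 30.]
-182 150 [-39. -36.] [ 1. 30.]
-174 155 [-40. -36.] [-2. 29.]
-166 54 [-39. -36.] [-1. 26.]
-158 45 [-13. -37.] [ 3. 38.]
-150 120 [-14. -40.] [ 5. 40.]
-142 199 [-22. -43.] [ 2. 40.]
-134 235 [-22. -57.] [ 9. 59.]
-126 223 [-20. -60.] [ 5. 60.]
-118 155 [-19. -53.] [ 0. 56.]
-110 280 [-19. -74.] [72. 48.]
-102 166 [-18. -73.] [44. 43.]
-94 207 [-14. -71.] [41. 37.]
-86 146 [-15. -73.] [42. 34.]
-78 78 [-14. -73.] [45. 16.]
-70 84 [-14. -74.] [50. 13.]
-62 87 [-13. -73.] [45. 13.]
-54 92 [-13. -74.] [47. 13.]
-46 70 [-13. -74.] [47. 12.]
-38 20 [-12. -73.] [48.  5.]
```

Emit:
apply_moves:
  motion: [0,0,0,0,0,0,0,0,0,0,0,0,0,0,0,0,0,0,10,0,0,0,12,0,0,0,10,0,0,0,6,0,0,0,0,0]
  grip: 0

```text
time_s: 8.4
position: [0.5851, -0.1962, 0.0195]
orientation: [[0.333, 0.943, -0.002], [0.943, -0.333, 0.0], [-0.0, -0.002, -1.0]]
ft_force: [-0.2, 0.6, 0.2]
opening: 0.0428
gripper_force: 0.0
```

Emit:
apply_moves:
  motion: [0,0,0,0,0,0,0,0,0,0,0,0,0,0,0,0,0,0,0,0]
  grip: -1
  squeeze: 20

```text
time_s: 8.9
position: [0.5864, -0.1965, 0.0214]
orientation: [[0.333, 0.943, 0.001], [0.943, -0.333, -0.0], [0.0, 0.001, -1.0]]
ft_force: [0.2, -0.3, 0.6]
opening: 0.013
gripper_force: 20.3
```

Emit:
apply_moves:
  motion: [-0.24,6.05,0,0.08,-0.24,6.05,0,0.08,-0.24,6.05,0,0.08,-0.24,6.05,0,0.08,-0.24,6.05,0,0.08,-0.24,6.05,0,0.08,-0.24,6.05,0,0.08,-0.24,6.05,0,0.08]

```text
time_s: 9.7
position: [0.624, -0.2256, 0.0214]
orientation: [[0.832, 0.555, 0.0], [0.555, -0.832, 0.0], [0.0, -0.0, -1.0]]
ft_force: [-0.7, 0.7, 1.8]
opening: 0.0128
gripper_force: 20.5
```

Emit:
apply_moves:
  motion: [-0.24,6.05,0,0.08,-0.24,6.05,0,0.08,-0.24,6.05,0,0.08,-0.24,6.05,0,0.08,-0.24,6.05,0,0.08,-0.24,6.05,0,0.08,-0.24,6.05,0,0.08,-0.24,6.05,0,0.08,0,0,0,0]

```text
time_s: 10.6
position: [0.6367, -0.2721, 0.0213]
orientation: [[0.999, -0.05, 0.001], [-0.05, -0.999, -0.001], [0.001, 0.001, -1.0]]
ft_force: [-0.8, 1.0, 2.9]
opening: 0.0129
gripper_force: 20.6
```

```bash
python3 - <<'E'
from h import *
go((.5168,.2347,.3),-.2925)
R=np.array([.9642,.2653]);d=np.array(observe()["position"])[:2]-[.5616,-.268];print(np.hypot(*d),np.pi/2-.2685-np.arctan2(d[1],d[0]))
E
```

```text
shift [-144.9 -500.  -279. ] yaw -1.621 turn about tool z -1.328 pos [ 0.6367 -0.2721  0.0213] q [-0.2   0.88  0.9   1.61 -0.77  1.04 -0.69] t 10.6 F [-0.8  1.   2.9] open 0.012859377105317982
0.07518694122523478 1.3572924412836835
```

Emit:
apply_moves:
  motion: [0,0,0,0,0,0,0,0,0,0,0,0,0,0,-10,0,0,0,-25,0,0,0,-35,0,0,0,-35,0,0,0,-35,0,0,0,-35,0,0,0,-35,0,0,0,-35,0,0,0,-10,0]
  grip: 0

```text
time_s: 11.8
position: [0.6372, -0.2728, 0.2811]
orientation: [[0.999, -0.048, 0.005], [-0.048, -0.999, -0.003], [0.005, 0.002, -1.0]]
ft_force: [-0.3, 0.1, -0.6]
opening: 0.0428
gripper_force: 0.0
```

Emit:
apply_moves:
  motion: [0,0,0,-0.147,0,0,0,-0.147,0,0,0,-0.147,0,0,0,-0.147,0,0,0,-0.147,0,0,0,-0.147,0,0,0,-0.147,0,0,0,-0.147,0,0,0,-0.147]
  grip: 1

```text
time_s: 12.7
position: [0.6361, -0.2713, 0.276]
orientation: [[0.286, 0.958, -0.0], [0.958, -0.286, 0.0], [-0.0, -0.0, -1.0]]
ft_force: [-0.1, -0.4, 0.2]
opening: 0.0856
gripper_force: 0.0
```

```bash
python3 - <<'E'
from h import *
go((.500,.180,.27),-.2925)
E
```

```text
shift [ 393.6 -259.5    6.1] yaw -0.29 turn about tool z 0.003 pos [ 0.6361 -0.2713  0.276 ] q [-0.11  0.56  0.75  1.34 -0.37  1.39  0.33] t 12.7 F [-0.1 -0.4  0.2] open 0.08560723182681254
```

Emit:
apply_moves:
  motion: [28,-18.5,0,0,28,-18.5,0,0,28,-18.5,0,0,28,-18.5,0,0,28,-18.5,0,0,28,-18.5,0,0,28,-18.5,0,0,28,-18.5,0,0,28,-18.5,0,0,28,-18.5,0,0]

```text
time_s: 13.7
position: [0.5404, 0.0515, 0.2761]
orientation: [[0.292, 0.957, -0.0], [0.957, -0.292, 0.0], [0.0, -0.0, -1.0]]
ft_force: [0.9, 0.5, -0.1]
opening: 0.0858
gripper_force: 0.0
```

Emit:
apply_moves:
  motion: [28,-18.5,0,0,28,-18.5,0,0,28,-18.5,0,0,28,-18.5,0,0,0,0,0,0,0,0,0,0]

```text
time_s: 14.3
position: [0.5027, 0.1795, 0.2759]
orientation: [[0.29, 0.957, -0.0], [0.957, -0.29, -0.0], [-0.0, -0.0, -1.0]]
ft_force: [0.2, -0.4, 0.5]
opening: 0.0854
gripper_force: 0.0
```

```bash
python3 - <<'E'
from h import *
c=camera("wrist");save(c,"w3.png");W=cloud(c);t=camera("top")
f=headfit(W,[.5168,.2347],.004);print("wrist",f)
P=W.reshape(-1,3);P=P[~np.isnan(P[:,0])]
for q,z,R,h in(("bottle",.19,(.541,.148),.03),("jar",.066,(.587,.295),.045),("plug",.03,(.436,.285),.03)):
    s=P[(abs(P[:,2]-z)<.006)&(np.hypot(P[:,0]-R[0],P[:,1]-R[1])<h)]
    if len(s):print(q,len(s),s.mean(0).round(3),s.min(0).round(3),s.max(0).round(3))
# chassis refit from top w/ arm out of the way: clip
C=cloud(t).reshape(-1,3);s=C[(abs(C[:,2]-.0755)<.006)&(np.hypot(C[:,0]-.6367,C[:,1]+.272)<.03)];print("pin",s.mean(0),len(s))
go((f[4][0],f[4][1],.27),f[4][2])
E
```

```text
wrist (array([0.51549647, 0.23563644]), 0.028004413470625877, 1998, (np.float64(2.370728571660007), np.float64(-0.2915926535898117)), array([ 0.51549647,  0.23563644, -0.2951442 ]), np.float64(0.0005397063220432855), 4392)
bottle 872 [0.541 0.151 0.194] [0.528 0.137 0.184] [0.554 0.163 0.196]
jar 2203 [0.586 0.297 0.067] [0.56 0.27 0.06] [0.613 0.323 0.069]
plug 420 [0.432 0.289 0.03 ] [0.418 0.276 0.024] [0.444 0.302 0.034]
pin [ 0.63692401 -0.2716819   0.07513527] 29
shift [58.8 -5.3  6.1] yaw -0.297 turn about tool z -0.002 pos [0.5033 0.1778 0.2761] q [-0.99  0.21  0.67  1.74 -0.14  1.24 -0.58] t 14.4 F [ 0.2 -0.5  0.2] open 0.0855404194298302
```

View pics/w3.png

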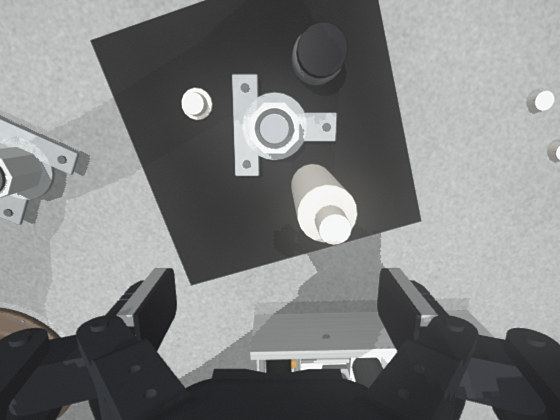

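Emit:
apply_moves:
  motion: [20,-1.5,0,0,20,-1.5,0,0,21.5,-1.5,0,0,0,0,0,0,0,0,30,0,0,0,40,0,0,0,40,0,0,0,30,0,0,0,20,0,0,0,0,0]

```text
time_s: 15.4
position: [0.5151, 0.2385, 0.1131]
orientation: [[0.292, 0.956, -0.004], [0.956, -0.292, -0.003], [-0.004, -0.003, -1.0]]
ft_force: [0.2, 0.5, 0.2]
opening: 0.0854
gripper_force: 0.0
```

```bash
python3 - <<'E'
from h import *
go((.5169,.2381,-.01),-.294)
c=camera("wrist");save(c,"w4.png")
s=observe();R=np.array(s["orientation"]);p=np.array(s["position"])
L=(cloud(c)-p)@R*1e3;L=L.reshape(-1,3);L=L[~np.isnan(L[:,0])]
k=L[(abs(L[:,0])<14)&(abs(L[:,1])<60)&(abs(L[:,1])>36)&(L[:,2]<10)&(L[:,2]>-110)]
print(np.percentile(k[k[:,1]>0],[1,50,99],axis=0).round(1),np.percentile(k[k[:,1]<0],[1,50,99],axis=0).round(1))
E
```

```text
shift [  0.7   2.3 123.1] yaw -0.296 turn about tool z -0.002 pos [0.5151 0.2385 0.1131] q [-0.96  0.45  0.58  1.85 -0.3   0.93 -0.53] t 15.4 F [0.2 0.5 0.2] open 0.08535404237076342
[[ -10.7   38.6 -109.3]
 [   6.4   47.1  -94.3]
 [  12.9   59.9  -48.9]] [[ -10.8  -59.8 -108.3]
 [   6.6  -48.4  -90.7]
 [  12.9  -41.3  -48.8]]
```

View pics/w4.png

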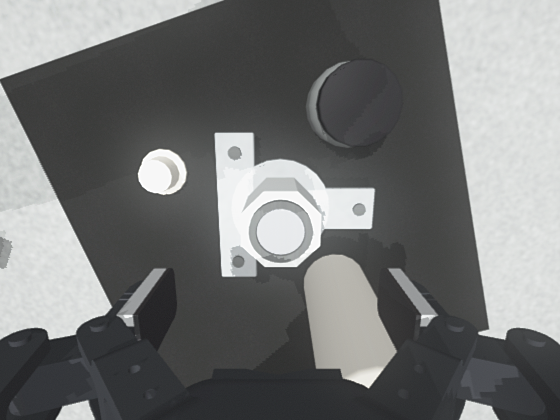

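Emit:
apply_moves:
  motion: [0.5,2,0,0,0,0,20,0,0,0,20,0,0,0,20,0,0,0,20,0,0,0,15,0,0,0,10,0,0,0,10,0,0,0,5,0,0,0,0,0,0,0,0,0]

```text
time_s: 16.55
position: [0.5192, 0.2392, -0.0036]
orientation: [[0.292, 0.956, 0.001], [0.956, -0.292, 0.0], [0.0, 0.0, -1.0]]
ft_force: [-0.1, -0.6, 0.4]
opening: 0.0856
gripper_force: 0.0
```

Emit:
apply_moves:
  motion: [0,0,0,0,0,0,0,0,0,0,0,0,0,0,0,0,0,0,0,0,0,0,0,0]
  grip: -1
  squeeze: 40

```text
time_s: 17.15
position: [0.5192, 0.2395, -0.0036]
orientation: [[0.291, 0.957, 0.001], [0.957, -0.291, 0.001], [0.001, 0.0, -1.0]]
ft_force: [-1.9, 0.7, 5.6]
opening: 0.0515
gripper_force: 42.1
```

```bash
python3 - <<'E'
from h import *
go((.5169,.2381,-.01),-.294)
E
```

```text
shift [-2.  -1.8  6.4] yaw -0.296 turn about tool z -0.002 pos [ 0.5192  0.2395 -0.0036] q [-0.87  0.61  0.48  1.92 -0.43  0.71 -0.43] t 17.15 F [-1.9  0.7  5.6] open 0.051534784314009104
```

Emit:
apply_moves:
  motion: [0,0,-3,0,0,0,-10,0,0,0,-20,0,0,0,-30,0,0,0,-35,0,0,0,-35,0,0,0,-35,0,0,0,-35,0,0,0,-35,0,0,0,-25,0,0,0,-3,0,0,0,0,0]

```text
time_s: 18.35
position: [0.5184, 0.2389, 0.2617]
orientation: [[0.292, 0.956, -0.0], [0.956, -0.292, 0.0], [0.0, -0.0, -1.0]]
ft_force: [-0.9, 0.3, -5.2]
opening: 0.0516
gripper_force: 43.3
```

```bash
python3 - <<'E'
from h import *
# chassis refined: print target of TCP
yaw=-.2685;c,s=np.cos(yaw),np.sin(yaw)
tx=np.array([-s,c]) # tool x = chassis y
tgt=np.array([.5205,-.2100])+.005*tx
print(tgt); go((*tgt,.26),yaw)
c=camera("wrist");save(c,"w5.png")
s=observe();R=np.array(s["orientation"]);p=np.array(s["position"])
L=(cloud(c)-p)@R*1e3;L=L.reshape(-1,3);L=L[~np.isnan(L[:,0])]
k=L[(abs(L[:,0])<95)&(abs(L[:,1])<95)&(L[:,2]<20)&(L[:,2]>-90)]
for z in range(-90,20,5):
    q=k[(k[:,2]>=z)&(k[:,2]<z+5)]
    if len(q):print(z,len(q),np.percentile(q,2,axis=0).round(1),np.percentile(q,98,axis=0).round(1))
E
```

```text
[ 0.52182643 -0.20517915]
shift [-423.8  132.8    1.6] yaw -0.296 turn about tool z -0.028 pos [0.5184 0.2389 0.2617] q [-1.02  0.3   0.65  1.68 -0.19  1.23 -0.62] t 18.35 F [-0.9  0.3 -5.2] open 0.05155186467844214
-90 9982 [ -9.  -47.2 -89.6] [ 16.   46.7 -85.3]
-85 5594 [ -7.7 -43.2 -84.8] [ 21.8  42.  -80.4]
-80 1528 [  4.1 -32.1 -79.9] [ 22.   31.8 -75.1]
-75 1123 [  7.2 -31.7 -74.9] [ 22.   31.1 -70.1]
-70 1174 [  6.6 -38.4 -69.9] [ 22.   37.7 -65.1]
-65 1062 [  6.6 -38.1 -64.9] [ 21.9  37.7 -60.1]
-60 934 [  6.6 -38.5 -59.9] [ 22.   37.9 -55.1]
-55 858 [  6.7 -38.4 -54.9] [ 22.   37.6 -50.2]
-50 715 [  6.7 -36.8 -49.9] [ 22.   36.6 -45.1]
-45 475 [  7.1 -28.5 -44.9] [ 22.   27.7 -40.1]
-40 363 [  7.  -25.4 -39.8] [ 22.   24.7 -35.1]
-35 14367 [-15.2 -48.7 -33.8] [ 53.5  71.7 -30.1]
-30 1693 [-14.1 -49.3 -30. ] [ 55.6  72.7 -26.1]
-25 1 [ 55.5 -25.  -25. ] [ 55.5 -25.  -25. ]
```

View pics/w5.png

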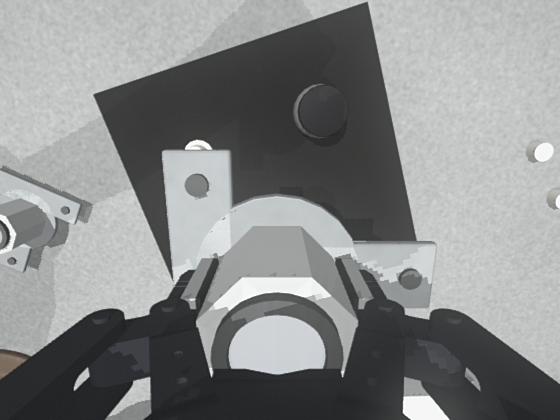

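Emit:
apply_moves:
  motion: [-10,3,0,0,-20,6,0,0,-30,9.5,0,0,-30,9.5,0,0,-30,9.5,0,0,-30,9.5,0,0,-30,9.5,0,0,-30,9.5,0,0,-30,9.5,0,0,-30,9.5,0,0,-30,9.5,0,0,-30,9.5,0,0]

```text
time_s: 19.6
position: [0.5203, -0.1101, 0.2614]
orientation: [[0.294, 0.956, -0.001], [0.956, -0.294, -0.0], [-0.0, -0.001, -1.0]]
ft_force: [0.2, 0.6, -5.0]
opening: 0.0516
gripper_force: 43.2
```

Emit:
apply_moves:
  motion: [-30,9.5,0,0,-30,9,0,0,-20,6,0,0,-14,4,0,0,-10,3,0,0,0,0,0,-0.028,0,0,0,0,0,0,0,0]

```text
time_s: 20.4
position: [0.5218, -0.2145, 0.2618]
orientation: [[0.264, 0.965, -0.0], [0.965, -0.264, 0.001], [0.001, -0.001, -1.0]]
ft_force: [-0.2, 0.8, -5.3]
opening: 0.0514
gripper_force: 43.2
```

```bash
python3 - <<'E'
from h import *
go((.5212,-.2053,.0108),-.2685)
# head-in-tool and scene check from wrist + chassis from top not possible; wrist wall/motor
c=camera("wrist");W=cloud(c);P=W.reshape(-1,3);P=P[~np.isnan(P[:,0])]
m=P[(abs(P[:,2]-.165)<.006)&(np.hypot(P[:,0]-.545,P[:,1]+.119)<.04)];print("motor",m.mean(0),len(m),m.min(0),m.max(0))
w=P[(abs(P[:,2]-.086)<.004)&(P[:,1]>-.16)&(P[:,0]<.75)&(P[:,0]>.35)]
l=cv2.fitLine(w[:,:2].astype(np.float32),cv2.DIST_HUBER,0,.001,.001).ravel();print(np.arctan2(l[1],l[0]),l,len(w))
n=np.array([.2653,.9642]);print("wall y", np.percentile((w[:,:2]-[.520,-.2096])@n,[5,50,95]), "x",np.percentile((w[:,:2]-[.520,-.2096])@[.9642,-.2653],[1,99]))
E
```

```text
shift [  8.6  -2.9 251. ] yaw -0.267 turn about tool z 0.002 pos [ 0.5218 -0.2145  0.2618] q [-0.34  0.32  0.84  1.7  -0.25  1.24  0.29] t 20.4 F [-0.2  0.8 -5.3] open 0.05142147598410809
motor [ 0.54445275 -0.11900812  0.16554159] 1969 [ 0.52629573 -0.13729999  0.15901139] [ 0.56339564 -0.09968493  0.16819452]
-0.27050355 [ 0.96363646 -0.2672167   0.55832005 -0.0670553 ] 5046
wall y [0.14216142 0.14771558 0.15320829] x [-0.15727131  0.15618244]
```

```bash
python3 - <<'E'
from h import *
s=observe();R=np.array(s["orientation"]);p=np.array(s["position"])
for n in("side","top"):
    L=((cloud(camera(n))-p)@R*1e3).reshape(-1,3);L=L[~np.isnan(L[:,0])]
    k=L[(L[:,0]<110)&(L[:,0]>43)&(abs(L[:,1])<60)&(L[:,2]<-60)&(L[:,2]>-300)]
    print(n,len(k),(k.min(0).round(),k.max(0).round()) if len(k) else "")
go((.5209,-.2052,.0108),-.2695)
E
```

```text
side 0 
top 0 
shift [  8.7  -3.5 251.1] yaw -0.267 turn about tool z 0.003 pos [ 0.522  -0.2146  0.2619] q [-0.34  0.32  0.84  1.7  -0.25  1.24  0.29] t 20.55 F [ 0.2 -0.6 -5. ] open 0.051666911829426336
```

Emit:
apply_moves:
  motion: [8.5,-2.5,0,0.002,0,0,20,0,0,0,30,0,0,0,30,0,0,0,30,0,0,0,30,0,0,0,20,0,0,0,10,0,0,0,0,0,0,0,0,0]

```text
time_s: 21.55
position: [0.5224, -0.2067, 0.0928]
orientation: [[0.266, 0.964, 0.001], [0.964, -0.266, -0.0], [-0.0, 0.001, -1.0]]
ft_force: [-0.3, -0.2, -4.5]
opening: 0.0517
gripper_force: 43.1
```

```bash
python3 - <<'E'
from h import *
go((.5209,-.2052,.0108),-.2695)
c=camera("side");save(c,"s5.png",(280,140,480,290),4)
E
```

```text
shift [ 1.  -1.9 82. ] yaw -0.27 turn about tool z -0.0 pos [ 0.5224 -0.2067  0.0928] q [-0.25  0.5   0.73  1.9  -0.42  0.9   0.42] t 21.55 F [-0.3 -0.2 -4.5] open 0.051651667402982174
```

View pics/s5.png

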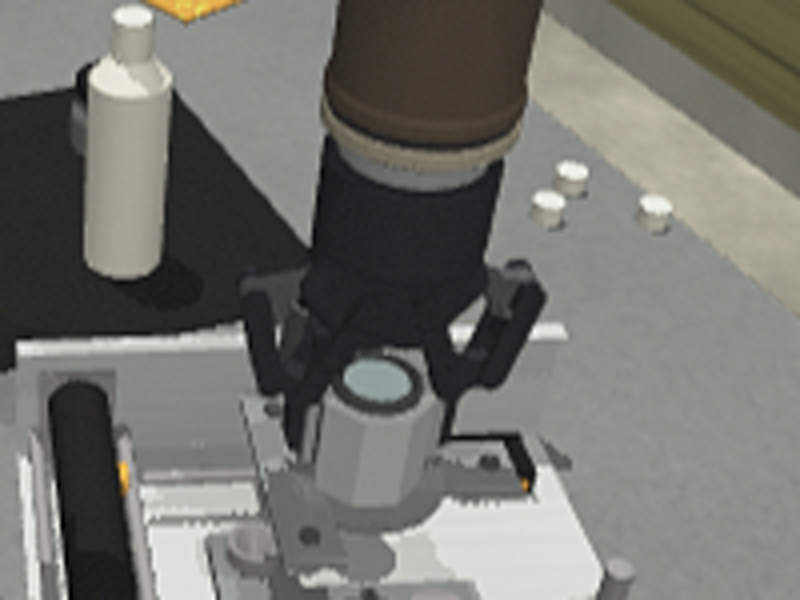

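Emit:
apply_moves:
  motion: [1,-1.9,0,0,0,0,15,0,0,0,20,0,0,0,15,0,0,0,10,0,0,0,5,0,0,0,3,0,0,0,0,0,0,0,0,0]

```text
time_s: 22.5
position: [0.5205, -0.2054, 0.0244]
orientation: [[0.267, 0.964, 0.001], [0.964, -0.267, -0.0], [0.0, 0.001, -1.0]]
ft_force: [-0.3, 0.4, -4.5]
opening: 0.0514
gripper_force: 43.3
```

```bash
python3 - <<'E'
from h import *
go((.5209,-.2052,.0108),-.2695)
E
```

```text
shift [ 0.3  0.3 13.6] yaw -0.27 turn about tool z -0.001 pos [ 0.5205 -0.2054  0.0244] q [-0.19  0.59  0.65  1.95 -0.51  0.77  0.49] t 22.5 F [-0.3  0.4 -4.5] open 0.05138553535823541
```

Emit:
apply_moves:
  motion: [0,0,2,0,0,0,2,0,0,0,2,0,0,0,1,0,0,0,1,0,0,0,0,0]

```text
time_s: 23.1
position: [0.52, -0.2052, 0.0158]
orientation: [[0.267, 0.964, -0.0], [0.964, -0.267, 0.0], [-0.0, -0.0, -1.0]]
ft_force: [0.4, -0.5, -4.4]
opening: 0.0514
gripper_force: 43.3
```

Emit:
apply_moves:
  motion: [0,0,0.8,0,0,0,0.8,0,0,0,0.8,0,0,0,0,0]

```text
time_s: 23.5
position: [0.5202, -0.2052, 0.0135]
orientation: [[0.267, 0.964, 0.0], [0.964, -0.267, 0.0], [0.0, 0.0, -1.0]]
ft_force: [-0.7, 0.8, -4.6]
opening: 0.0517
gripper_force: 43.3
```

Emit:
apply_moves:
  motion: [0,0,0.5,0,0,0,0.5,0,0,0,0,0]

```text
time_s: 23.8
position: [0.5207, -0.2054, 0.0128]
orientation: [[0.267, 0.964, 0.001], [0.964, -0.267, -0.0], [-0.0, 0.001, -1.0]]
ft_force: [0.9, -0.3, -3.5]
opening: 0.0517
gripper_force: 43.5
```

Emit:
apply_moves:
  motion: [0,0,0.5,0,0,0,0.4,0,0,0,0,0]

```text
time_s: 24.1
position: [0.5212, -0.2055, 0.0122]
orientation: [[0.267, 0.964, 0.002], [0.964, -0.267, -0.001], [-0.0, 0.002, -1.0]]
ft_force: [3.9, -1.0, -0.6]
opening: 0.0515
gripper_force: 43.9
```

Emit:
apply_moves:
  motion: [0,0.8,0,0,0,0,0,0]

```text
time_s: 24.3
position: [0.5214, -0.2055, 0.012]
orientation: [[0.267, 0.964, 0.001], [0.964, -0.267, -0.0], [0.0, 0.001, -1.0]]
ft_force: [2.9, -1.0, 2.0]
opening: 0.0515
gripper_force: 43.8
```

Emit:
apply_moves:
  motion: [0,0,0.5,0,0,0,0,0]

```text
time_s: 24.5
position: [0.5214, -0.2056, 0.0118]
orientation: [[0.267, 0.964, 0.001], [0.964, -0.267, 0.0], [0.0, 0.001, -1.0]]
ft_force: [2.2, -0.5, 6.8]
opening: 0.0515
gripper_force: 44.6
```

Emit:
apply_moves:
  motion: [0,0,0,0,0,0,0,0,0,0,0,0,0,0,0,0,0,0,0,0]
  grip: 0.7

```text
time_s: 25.0
position: [0.5206, -0.2054, 0.011]
orientation: [[0.267, 0.964, -0.0], [0.964, -0.267, 0.0], [-0.0, -0.001, -1.0]]
ft_force: [-0.2, -1.3, 0.4]
opening: 0.0728
gripper_force: 0.0
```

Emit:
apply_moves:
  motion: [0,0,-10,0,0,0,-20,0,0,0,-30,0,0,0,-40,0,0,0,-40,0,0,0,-40,0,0,0,-40,0,0,0,-30,0,0,0,0,0]

```text
time_s: 25.9
position: [0.5225, -0.2068, 0.2661]
orientation: [[0.267, 0.964, 0.007], [0.964, -0.267, -0.001], [0.001, 0.007, -1.0]]
ft_force: [0.6, 0.1, 0.6]
opening: 0.0725
gripper_force: 0.0
```

```bash
python3 - <<'E'
from h import *
go((.6369,-.2717,.12),-.2695-1.357)
c=camera("wrist");t=camera("top")
for n,x in(("w",c),("t",t)):
    W=cloud(x);f=headfit(W,[.5197,-.2095],.0193);print(n,f)
    P=W.reshape(-1,3);P=P[~np.isnan(P[:,0])]
    h=f[4];d=(P[:,:2]-h[:2]);a=h[2];q=np.c_[d@[np.cos(a),np.sin(a)],d@[-np.sin(a),np.cos(a)],P[:,2]*1]
    for nm,m in(("bar+",(abs(q[:,0]+.035)<.012)&(abs(q[:,1]-.048)<.01)),("bar-",(abs(q[:,0]+.035)<.012)&(abs(q[:,1]+.048)<.01)),("tongue",(abs(q[:,0]-.06)<.012)&(abs(q[:,1])<.013)),("ring",(np.hypot(q[:,0],q[:,1])<.018))):
        print(nm,m.sum(),np.median(q[m,2]) if m.any() else 0)
E
```

```text
shift [-32.  126.5 147. ] yaw -0.271 turn about tool z 1.356 pos [ 0.5225 -0.2068  0.2661] q [-0.37  0.31  0.85  1.7  -0.25  1.24  0.27] t 25.9 F [0.6 0.1 0.6] open 0.07248346841027485
w (array([ 0.51933849, -0.20949402]), 0.02793578989803791, 2008, (np.float64(2.092106032895216), np.float64(-0.2615926535898119)), array([ 0.51933849, -0.20949402, -0.26663922]), np.float64(0.0005065376632474018), 4128)
bar+ 347 0.042187699183570015
bar- 309 0.041946627837591066
tongue 6257 0.36495757739003043
ring 5970 0.3819003100001016
t (array([nan, nan]), 0.0, 0, (np.float64(nan), np.float64(-3.141592653589793)), array([        nan,         nan, -3.14159265]), np.float64(nan), 305)
bar+ 0 0
bar- 0 0
tongue 0 0
ring 0 0h.py:25: RuntimeWarning: invalid value encountered in divide
  M=cv2.moments(h); c=np.array([M["m10"],M["m01"]])/M["m00"]/1e4
```

Emit:
apply_moves:
  motion: [0,0,0,0.1356,0,0,0,0.1356,0,0,0,0.1356,0,0,0,0.1356,0,0,0,0.1356,0,0,0,0.1356,0,0,0,0.1356,0,0,0,0.1356,0,0,0,0.1356,0,0,0,0.1356]
  grip: 0

```text
time_s: 27.0
position: [0.52, -0.2051, 0.26]
orientation: [[0.998, -0.061, -0.002], [-0.061, -0.998, 0.0], [-0.002, -0.0, -1.0]]
ft_force: [-0.1, 0.1, -0.5]
opening: 0.0429
gripper_force: 0.0
```

Emit:
apply_moves:
  motion: [25,12,0,0,30,15,0,0,32,16,0,0,30,15,0,0,0,0,0,0,0,0,0,0]

```text
time_s: 27.6
position: [0.6335, -0.2704, 0.2592]
orientation: [[0.998, -0.057, -0.003], [-0.057, -0.998, -0.0], [-0.003, 0.0, -1.0]]
ft_force: [0.3, -0.5, -0.7]
opening: 0.0427
gripper_force: 0.0
```

```bash
python3 - <<'E'
from h import *
go((.6367,-.2721,.0205),-.2695-1.357)
c=camera("top");C=cloud(c).reshape(-1,3);s=C[(abs(C[:,2]-.0755)<.006)&(np.hypot(C[:,0]-.6367,C[:,1]+.272)<.03)];print("pin",s.mean(0),len(s))
c=camera("wrist");C=cloud(c).reshape(-1,3);s=C[(abs(C[:,2]-.0765)<.004)&(np.hypot(C[:,0]-.6367,C[:,1]+.272)<.03)];print("pin",s.mean(0),len(s))
E
```

```text
shift [  4.1   1.5 238.7] yaw -1.628 turn about tool z -0.001 pos [ 0.6335 -0.2704  0.2592] q [-0.26  0.66  1.04  1.38 -0.57  1.42 -0.85] t 27.6 F [ 0.3 -0.5 -0.7] open 0.042690879504194125
pin [nan nan nan] 0
pin [ 0.63675716 -0.27177301  0.07613207] 132<stdin>:3: RuntimeWarning: Mean of empty slice.
  ret = um.true_divide(
```

Emit:
apply_moves:
  motion: [3.5,1.5,0,0,0,0,30,0,0,0,35,0,0,0,35,0,0,0,35,0,0,0,35,0,0,0,20,0,0,0,0,0]

```text
time_s: 28.5
position: [0.6364, -0.2695, 0.0684]
orientation: [[0.998, -0.055, -0.004], [-0.055, -0.999, 0.002], [-0.004, -0.002, -1.0]]
ft_force: [-0.2, -0.6, -0.1]
opening: 0.043
gripper_force: 0.0
```

```bash
python3 - <<'E'
from h import *
go((.6367,-.2721,.0205),-.2695-1.357)
E
```

```text
shift [ 0.7  2.7 47.9] yaw -1.625 turn about tool z 0.001 pos [ 0.6364 -0.2695  0.0684] q [-0.21  0.82  0.92  1.58 -0.71  1.11 -0.74] t 28.5 F [-0.2 -0.6 -0.1] open 0.04297847604605945
```

Emit:
apply_moves:
  motion: [0,2,0,0,0,0,15,0,0,0,15,0,0,0,12,0,0,0,5,0,0,0,0,0]

```text
time_s: 29.1
position: [0.6372, -0.2732, 0.0229]
orientation: [[0.998, -0.055, -0.002], [-0.055, -0.998, 0.001], [-0.002, -0.0, -1.0]]
ft_force: [0.1, -1.0, 1.1]
opening: 0.0428
gripper_force: 0.0
```

Emit:
apply_moves:
  motion: [0,0,0,0,0,0,0,0,0,0,0,0,0,0,0,0,0,0,0,0]
  grip: -1
  squeeze: 20

```text
time_s: 29.6
position: [0.6382, -0.2737, 0.0247]
orientation: [[0.998, -0.055, 0.001], [-0.055, -0.998, -0.0], [0.001, 0.0, -1.0]]
ft_force: [0.8, 0.5, 3.1]
opening: 0.0134
gripper_force: 20.4
```

Emit:
apply_moves:
  motion: [-0.24,-6.08,0,-0.08,-0.24,-6.08,0,-0.08,-0.24,-6.08,0,-0.08,-0.24,-6.08,0,-0.08,-0.24,-6.08,0,-0.08,-0.24,-6.08,0,-0.08,-0.24,-6.08,0,-0.08,-0.24,-6.08,0,-0.08]

```text
time_s: 30.4
position: [0.6265, -0.2266, 0.0248]
orientation: [[0.832, 0.555, 0.002], [0.555, -0.832, 0.0], [0.002, 0.001, -1.0]]
ft_force: [1.9, 0.4, 2.2]
opening: 0.0129
gripper_force: 20.5
```

Emit:
apply_moves:
  motion: [-0.24,-6.08,0,-0.08,-0.24,-6.08,0,-0.08,-0.24,-6.08,0,-0.08,-0.24,-6.08,0,-0.08,-0.24,-6.08,0,-0.08,-0.24,-6.08,0,-0.08,0,0,0,0]

```text
time_s: 31.1
position: [0.5996, -0.2008, 0.0247]
orientation: [[0.483, 0.876, 0.002], [0.876, -0.483, 0.002], [0.003, 0.0, -1.0]]
ft_force: [3.2, 5.6, 1.7]
opening: 0.0128
gripper_force: 20.5
```

```bash
python3 - <<'E'
from h import *
d=np.array(observe()["position"])[:2]-[.5611,-.2675];print(np.hypot(*d),np.pi/2-.2695-np.arctan2(d[1],d[0]))
go((.5611+.076*.2663,-.2675+.076*.9639,.022),-.2695)
E
```

```text
0.07698895585940975 0.2540629282224336
shift [ -3.1 -19.2   2.7] yaw -0.504 turn about tool z -0.234 pos [ 0.5996 -0.2008  0.0247] q [-0.18  0.69  0.62  1.76 -0.51  0.86  0.18] t 31.1 F [3.2 5.6 1.7] open 0.01283809126738047
```

Emit:
apply_moves:
  motion: [-0.5,-6,0,-0.078,-0.5,-6,0,-0.078,-0.3,-5,0,-0.065,0,0,0,0]

```text
time_s: 31.5
position: [0.5839, -0.1941, 0.0247]
orientation: [[0.28, 0.96, 0.001], [0.96, -0.28, 0.003], [0.003, 0.001, -1.0]]
ft_force: [2.2, 8.4, 3.8]
opening: 0.0134
gripper_force: 20.7
```

Emit:
apply_moves:
  motion: [0,-1.5,0,0,0,0,0,0]

```text
time_s: 31.7
position: [0.5832, -0.1938, 0.0247]
orientation: [[0.282, 0.96, 0.002], [0.96, -0.282, 0.003], [0.003, 0.001, -1.0]]
ft_force: [3.7, 7.5, 3.1]
opening: 0.0132
gripper_force: 20.7
```

```bash
python3 - <<'E'
from h import *
d=np.array(observe()["position"])[:2]-[.5611,-.2675];print(np.hypot(*d),np.pi/2-.2695-np.arctan2(d[1],d[0]))
go((.5611+.076*.2663,-.2675+.076*.9639,.022),-.2695)
E
```

```text
0.07688385912509482 0.021530521606199615
shift [-0.9 -1.6  2.7] yaw -0.286 turn about tool z -0.016 pos [ 0.5832 -0.1938  0.0247] q [-0.16  0.64  0.57  1.81 -0.46  0.82  0.36] t 31.7 F [3.7 7.5 3.1] open 0.013185022504388567
```

Emit:
apply_moves:
  motion: [-0.5,-2,0,-0.016,0,-1,0,0,0,0,0,0]

```text
time_s: 32.0
position: [0.5818, -0.1936, 0.0248]
orientation: [[0.266, 0.964, 0.005], [0.964, -0.266, 0.002], [0.003, 0.004, -1.0]]
ft_force: [8.2, 6.7, -0.2]
opening: 0.0129
gripper_force: 20.4
```

Emit:
apply_moves:
  motion: [0,0,0,0,0,0,0,0,0,0,0,0,0,0,0,0]
  grip: -0.4

```text
time_s: 32.4
position: [0.5778, -0.1966, 0.024]
orientation: [[0.267, 0.964, -0.001], [0.964, -0.267, -0.0], [-0.0, -0.001, -1.0]]
ft_force: [-0.6, -0.4, -0.2]
opening: 0.0257
gripper_force: 0.0
```

Emit:
apply_moves:
  motion: [0,0,-10,0,0,0,-20,0,0,0,-30,0,0,0,-40,0,0,0,-40,0,0,0,-40,0,0,0,-40,0,0,0,-30,0,0,0,0,0]

```text
time_s: 33.3
position: [0.5799, -0.1976, 0.2797]
orientation: [[0.267, 0.964, 0.008], [0.964, -0.267, -0.002], [0.001, 0.008, -1.0]]
ft_force: [-0.3, -0.3, -0.1]
opening: 0.0256
gripper_force: 0.0
```

Emit:
apply_moves:
  motion: [30,10,0,0,30,10,0,0,30,10,0,0,30,10,0,0,30,10,0,0,30,10,0,0,30,10,0,0,0,0,0,0,0,0,0,0]

```text
time_s: 34.2
position: [0.7013, -0.0117, 0.2733]
orientation: [[0.265, 0.964, -0.002], [0.964, -0.265, -0.001], [-0.001, -0.001, -1.0]]
ft_force: [-0.7, -0.6, -0.0]
opening: 0.0258
gripper_force: 0.0
```

```bash
python3 - <<'E'
from h import *
go((.5,0,.3))
t=camera("top");save(t,"end.png",(310,90,460,240),4)
W=cloud(t);f=headfit(W,[.5195,-.2095],.0193);print(f)
P=W.reshape(-1,3);P=P[~np.isnan(P[:,0])];s=P[(abs(P[:,2]-.0755)<.006)&(np.hypot(P[:,0]-.582,P[:,1]+.195)<.025)];print(s.mean(0),len(s))
for s in (camera("side"),):
    W=cloud(s);print(headfit(W,[.5195,-.2095],.0193))
    for q,z,R,h in(("bottle",.19,(.541,.148),.03),("jar",.066,(.587,.295),.045)):
        P=W.reshape(-1,3);P=P[~np.isnan(P[:,0])];k=P[(abs(P[:,2]-z)<.006)&(np.hypot(P[:,0]-R[0],P[:,1]-R[1])<h)];print(q,len(k),k.mean(0))
E
```

```text
shift [ -42.1 -197.3  -26.4] yaw -0.268 turn about tool z 0 pos [ 0.7013 -0.0117  0.2733] q [-0.44  0.56  0.66  1.31 -0.34  1.39 -0.07] t 34.2 F [-0.7 -0.6 -0. ] open 0.025770800528654617
(array([ 0.52035346, -0.2102379 ]), 0.027987034991383553, 416, (np.float64(0.5013090064141689), np.float64(-0.2615926535898119)), array([ 0.52035346, -0.2102379 , -0.26897359]), np.float64(0.0005154789794913123), 969)
[ 0.58139566 -0.1949207   0.07458262] 31
(array([ 0.52103275, -0.2118467 ]), 0.02828616090118885, 423, (np.float64(1.073207447291148), np.float64(-0.2615926535898119)), array([ 0.52103275, -0.2118467 , -0.27043671]), np.float64(0.0009410581256684834), 1138)
bottle 66 [0.54084479 0.14271034 0.1907715 ]
jar 22 [0.57038493 0.30100618 0.06429632]
```

View pics/end.png

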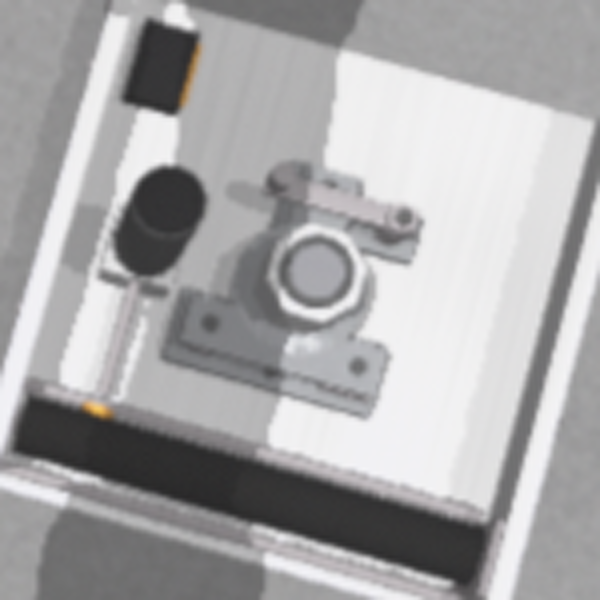

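The picture shows the head seated at (318,270), with the clip lying across the tongue from its pivot at (405,215) to its pin at (285,180). The fitted head and chassis poses agree within about 1 mm. The pin is 76 mm from the pivot at an angle near 0, and the robot is clear, so I hand in.

```bash
python3 -c "
from workcell import *
print(hand_in())"
```

```text
the job is handed in; nothing more can be done
None
```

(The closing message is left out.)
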